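# Seat a brake block stub on the inspection turntable and lock the toggle clamp on it

## Robot

A 6-joint arm with a two-finger parallel gripper is mounted at the origin on the work surface. World frame = base frame: x ahead of the robot, y to its left, z up, the work surface at z = 0. Lengths are in mm, angles in rad, forces in N, time in s.
With the tool pointing down it reaches from about 300 to 1000 mm from the base axis. Payload 5.1 kg.
Tool frame: the origin (TCP) lies midway between the tips of the shut fingers; the grasp point (between the pads) lies 19 mm behind it; z points along the fingers, y is the direction in which the jaws open and shut (so a half turn about z gives the same grasp; the last joint's range is limited). The gripper opens to 95 mm and grips with 3 to 60 N. Pads are 20 mm wide; open, the fingers measure 119 mm over their backs; the gripper's body (75 mm by 180 mm) begins 59 mm behind the grasp point.
Start: joints at [1.025, 0.124, 1.65, -0, 1.367, -0.083], TCP at [290.214, 581.602, 214.656] pointing down, gripper open.
Joint ranges: [-2.61, 2.61], [-1.02, 2.33], [0.03, 2.71], [-1.35, 4.49], [0.32, 2.68], [-2.91, 2.91]. Speed limits (rad/s): [2.57, 2.57, 3.14, 3.14, 3.14, 3.14].

## Interface

Orientations are given as [roll, pitch, yaw] about the fixed x, y, z axes, in that order (R = Rz(yaw) Ry(pitch) Rx(roll)).
In Python, from bench import manip gives the robot as it stands.
- The arm moves only by the tool move_arm, never from a script. Its argument "motion" is one flat list of numbers, 7 for each row, row after row: the closure, from -1 (fully open) to 1 (shut), then the shift along the tool's x, y, z in mm, then the turn, a rotation vector about the tool's x, y, z in degrees. A call has 1 to 8 rows; each row shifts and turns the commanded pose from where the row before left it, along the tool's axes as they then stand; what a row does not reach is not made up. A row lasts 1/8 s, in which the tool goes at most 62.5 mm and 10.7 degrees, less where a joint would pass 70% of its speed; a pose out of reach is approached as far as the arm can. A call is refused whole if a number of a shift passes 62.5 or a number of a turn 10.7, either way. A call with a gripper value outside its range is refused whole. The fingers move at their own pace and stop on an object; "grip_force" is the grip in N (left out, the last holds). Time passes only in rows, so rows that do not move let the fingers close. It gives the time, the measured TCP pose, the force and the opening at its end, in the units of the state.
- manip.read_state(): the state, without advancing time (a new reading comes with each control period).
- manip.read_camera(name): name is "scene" or "top"; returns the picture (420x560x3 uint8, blue, green, red); there is no depth.
- manip.camera_params(name): a dict with "intrinsics" (3x3 intrinsics, pixels), "rvec" (rotation vector, rad) and "tvec" (3), from world to camera coordinates, as OpenCV has them. Camera axes: x right, y down, z forward; pixel columns grow to the right and rows downward; lengths in mm; the calibration is good to about 2 mm. A picture is of the moment at which its call begins. camera_params takes no time and is no camera call.
- manip.sign_off(): hands the job in, once; it reports no verdict.
The state is a dict: "clock": time; "joints": joint angles; "joint_vel": joint speeds; "joint_efforts": joint torques, N m; "ee_pos": TCP position; "tool_rot": TCP orientation; "contact_force": force on the tool from outside, world axes, zero at the start; "moment": the same for the moment, N m; "finger_gap": finger opening in mm.
Only numpy, scipy, OpenCV 4.12 (cv2) and the standard library are available. Lean on these libraries where they do the work, as an engineer would, in place of code of your own. Each camera call takes 0.05 s, during which the arm holds its last target. There are 200 camera calls.

## Task

On the turntable, slide the dark brake block stub along its guide until it is fully home against the yellow stop, and press it there gently but firmly for a moment. Then push the red handle of the toggle clamp down past its over-centre point so that the spindle locks the stub down, without ramming the block into the stop or the handle into its end stop, and let go. Leave the caliper, the orange chock and the brass washers where they lie.

Things in the scene. Friction and masses are not known exactly. Their poses are not given: they have to be found in the camera images.
- turntable: fixed cast iron turntable, 300 mm across; does not turn. Origin: centre of its underside; z up. Its x (T-x) is the way the stub slides to the stop, T-y left of that. A steel bed along T-x, top at z 55 mm, has blue rails 10 mm high, 58 mm apart, about T-y 0. Grey clamp block 46 x 66 mm at T-x 45, T-y -83, to z 105 (cheeks to 140); the clamp's moving parts lie in the plane T-x 45, up to 22 wide
- stop: yellow rigid stop block on the bed's end, fixed on the turntable, 56 mm wide, 36 high. Origin: foot of the middle of the face the stub meets (T-x 80, T-y 0, z 55 mm); axes as the turntable's, so the stub comes from -x. Press the stub on it with 4 to 15 N (aim at 8), never over 15 N
- stub: loose brake block stub: dark composite block with steel back plate, 100 mm long (x), 50 wide (y), 40 high, 0.3 to 0.55 kg, on the bed between the rails with 4 mm play each side, within 0.03 rad of T-x; starts 30 to 60 mm short of the stop. Sliding takes 2 to 6 N. Origin: centre of its underside
- stub_center (a point): centre of the stub, half-way up (20 mm above its underside); 50 mm from either end face. Home: 50 mm on the -x side of the stop's face
- handle_angle (a joint): handle angle, rad: 0 open (71 deg above level, leaning to T -y), grows as it is pushed down in the T y-z plane; over-centre at 1.05; end stop 1.17 = locked (4 deg above level). Friction 2 N at the grip; from about 0.78 the spindle meets the seated stub: push near its end rises to about 14 N at 0.9, falls to nil at 1.05, then it snaps to the end stop and stays. Never load the handle over 30 N
- clamp_handle: clamp handle with red grip. Origin on its hinge axis (T-x 45, T-y -102, z 130 mm), which runs along T-x. Its -y points along the handle away from the hinge, its z is the upper side on which to push (when open that side faces the clamp arm, to T +y). The red grip is a bar 22 mm wide (x), 16 thick, from 30 to 125 mm from the axis; open, its end is 250 mm above the table
- clamp_spindle: clamp spindle, spring-loaded, black rubber tip 20 mm across, on a steel arm 52 mm long that stands up (74 deg, to 185 mm above the table) when open and swings down with the handle on to the stub at T-x 45, T-y -10 mm. Origin: middle of the spindle; its tip is 29 mm along its -z
- caliper: bystander: steel vernier caliper lying flat, 230 mm long along its x, jaws to +y, 10 mm thick; origin at the middle of the beam on the table
- chock: bystander: orange plastic wheel chock model, 120 x 60 x 62 mm wedge; origin at the centre of its underside
- washer_a: bystander: brass washer, 52 mm across, 5 mm thick; origin at its centre on the table
- washer_b: bystander: brass washer, 52 mm across, 5 mm thick; origin at its centre on the table
- grip_center (a point): centre of the red grip, 77.5 mm from the hinge axis along the handle

How it is judged (in metres and radians):
On the way, in this order (a step that is already met when the one before it is completed fails the run):
1. with the clamp still open, the stub is home against the stop (gap under 2.5 mm) and pressed on it with 4 to 15 N for 0.2 s (x of stub_center in the frame of stop above -0.0525 m and contact force between stub and stop above 4 N and value of joint handle_angle below 0.6 rad), for 0.2 s.
2. the handle is past the over-centre point (above 1.10 rad) with the spindle bearing on the stub with over 10 N (value of joint handle_angle above 1.1 rad and contact force between clamp_spindle and stub above 10 N), for 0.2 s.
At the end, for the whole second after the job is handed in: The clamp handle stays locked past centre (joint above 1.10 rad), the spindle bears on the stub with more than 10 N, and the stub lies flat (within 0.05 rad) and at rest, home against the stop with a gap under 2.5 mm (all of step 2 and x of stub_center in the frame of stop above -0.0525 m and angle between stub's own z axis and vertical below 0.05 rad and linear speed of stub below 0.02 m/s); the robot touches nothing.
It fails at once if the stub is pressed on the stop with more than 15 N (contact force between stub and stop above 15 N).
It fails at once if the clamp handle is loaded with more than 30 N (contact force between clamp_handle and anything else above 30 N).
It fails at once if a bystander is moved by more than 15 mm (distance of any of caliper, chock, washer_a, washer_b from where it was at the start of the episode above 0.015 m).
It also fails if it takes over 64 s, if anything falls off the work surface, if the arm or the gripper's body presses on something with over 40 N, if the wrist force passes 120 N, or if a joint passes its speed limit or range.

## Working session

There is one attempt and no reset: what is moved stays moved. The work goes in short steps, Python scripts to look and compute and a tool call to move; the robot and the scene stay as the last step left them, time stands still between calls to the robot, and variables do not carry over. Pictures are saved under pics/ and viewed, about 8 in all and at most 12, crops included, and the job is handed in when it is done.

Besides the shell and the picture viewer there is one more tool, called after "Emit:" in YAML: its name, and indented under it one key for each argument. move_arm: Moves the arm, as the interface text tells. Its arguments: {"type":"object","properties":{"motion":{"type":"array"},"grip_force":{"type":"number"}},"required":["motion"]}

```bash
mkdir -p pics; ls; cat > h.py <<'E'
import numpy as np,cv2
from bench import manip
def P(n):
    c=manip.camera_params(n);K=np.array(c['intrinsics'],float);R=cv2.Rodrigues(np.array(c['rvec'],float))[0];t=np.array(c['tvec'],float).ravel();return K,R,t
def ray(n,u,v):
    K,R,t=P(n);d=R.T@np.linalg.solve(K,[u,v,1.]);return -R.T@t,d
def onz(n,u,v,z):
    o,d=ray(n,u,v);return o+d*(z-o[2])/d[2]
def proj(n,p):
    K,R,t=P(n);q=K@(R@np.asarray(p,float)+t);return q[:2]/q[2]
E
python3 - <<'E'
from h import *
a=manip.read_camera('scene');b=manip.read_camera('top')
cv2.imwrite('pics/scene0.png',a);cv2.imwrite('pics/top0.png',b)
s=manip.read_state();print(s)
for n in('scene','top'):print(n,ray(n,280,210),P(n)[0])
E
```

```text
pics
{'clock': 0.1, 'joints': array([ 1.02538823e+00,  1.24394575e-01,  1.65155837e+00,  1.08725464e-05,
        1.36748251e+00, -8.26070641e-02]), 'joint_vel': array([ 0.00022098, -0.00263693, -0.00262751,  0.0006838 ,  0.00198425,
       -0.00053407]), 'joint_efforts': array([ 8.33670310e-04, -4.18886125e+01, -3.61095107e+01,  7.76449777e-02,
        4.62228153e-02, -4.18048035e-05]), 'ee_pos': array([289.91866268, 581.10694177, 213.52691382]), 'tool_rot': array([-3.13975701e+00, -1.62663633e-04,  2.67878927e+00]), 'contact_force': array([-0.12285444,  0.48597194, -0.47103498]), 'moment': array([-0.05660996, -0.00655779,  0.01332208]), 'finger_gap': 94.8800495406998}
scene (array([ 814.99944776, -460.95988188, 1068.01764354]), array([-0.26660485,  0.42349513, -0.86586757])) [[423.11216127   0.         281.71482738]
 [  0.         423.11216127 214.94316049]
 [  0.           0.           1.        ]]
top (array([ 484.86443578,    9.95372748, 1180.30161495]), array([ 0.0756959 , -0.01399568, -0.99704316])) [[448.72555246   0.         279.89737445]
 [  0.         448.72555246 207.95572282]
 [  0.           0.           1.        ]]
```

View pics/scene0.png

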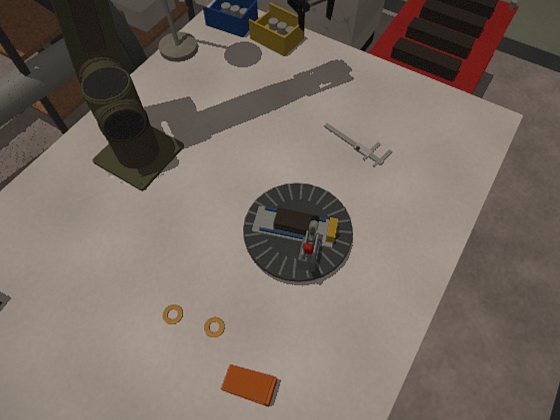

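View pics/top0.png

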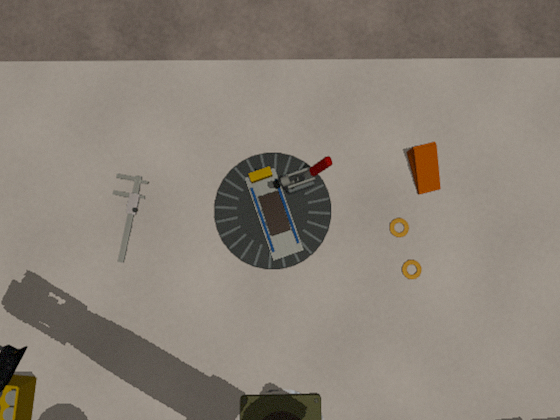

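The top view shows the turntable centred near (272,210) with the yellow stop at (260,174), the red grip at about (321,166) and the stub at (273,212). The arm is out of the way at the left. Next I'll measure from the colour masks.

```bash
python3 - <<'E'
from h import *
b=cv2.imread('pics/top0.png');a=cv2.imread('pics/scene0.png')
A=cv2.resize(a[175:290,235:365],None,fx=3,fy=3,interpolation=cv2.INTER_CUBIC);B=cv2.resize(b[145:275,205:345],None,fx=3,fy=3,interpolation=cv2.INTER_CUBIC)
c=np.zeros((400,820,3),np.uint8);c[:345,:390]=A;c[:390,400:820]=B;cv2.imwrite('pics/c0.png',c[:, :800])
def mask(im,lo,hi,box):
    h=cv2.cvtColor(im,cv2.COLOR_BGR2HSV);m=cv2.inRange(h,np.array(lo),np.array(hi));k=np.zeros_like(m);x0,y0,x1,y1=box;k[y0:y1,x0:x1]=255;return m&k
tb=(210,145,345,275);sb=(240,175,360,290)
# disc centre: dark region hull in top; disc top z? underside 0
for n,im,bx in(('top',b,tb),('scene',a,sb)):
    print(n)
    for nm,lo,hi in(('yel',(20,150,120),(32,255,255)),('red',(0,170,80),(6,255,255)),('blue',(100,130,60),(125,255,255))):
        m=mask(im,lo,hi,bx);p=np.argwhere(m>0)[:,::-1].astype(np.float32)
        if len(p):print(nm,len(p),p.mean(0),cv2.minAreaRect(p),cv2.boxPoints(cv2.minAreaRect(p)).round(1).tolist())
    g=cv2.cvtColor(im,cv2.COLOR_BGR2GRAY);m=((g<110)*255).astype(np.uint8);k=np.zeros_like(m);k[bx[1]:bx[3],bx[0]:bx[2]]=255
    cs=max(cv2.findContours(cv2.morphologyEx(m&k,cv2.MORPH_OPEN,np.ones((9,9))),0,2)[0],key=cv2.contourArea)
    e=cv2.fitEllipse(cv2.convexHull(cs));print('disc',e,[onz(n,*e[0],z).round(1) for z in(0,20,40)])
m=mask(b,(100,130,60),(125,255,255),tb)
nn,l,st,ce=cv2.connectedComponentsWithStats(m)
for i in range(1,nn):
    if st[i,4]>15:
        p=np.argwhere(l==i)[:,::-1];w=np.array([onz('top',*q,65)[:2] for q in p]);d=cv2.fitLine(w.astype(np.float32),2,0,.01,.01).ravel();print('rail',st[i,4],d,np.degrees(np.arctan2(d[1],d[0])))
E
```

```text
top
yel 199 [259.9196  173.50754] ((259.8338623046875, 173.5292510986328), (8.875201225280762, 22.188007354736328), 70.55996704101562) [[247.89999389648438, 173.0], [268.79998779296875, 165.6999969482422], [271.79998779296875, 174.0], [250.8000030517578, 181.39999389648438]]
red 104 [323.34616 163.83653] ((320.3970642089844, 165.33824157714844), (9.126883506774902, 24.082698822021484), 57.528804779052734) [[307.79998779296875, 168.0], [328.1000061035156, 155.0], [333.0, 162.6999969482422], [312.70001220703125, 175.6999969482422]]
blue 256 [274.59766 217.22656] ((274.2591247558594, 215.246826171875), (66.73065948486328, 28.284854888916016), 70.8663558959961) [[250.0, 188.39999389648438], [276.70001220703125, 179.10000610351562], [298.6000061035156, 242.10000610351562], [271.79998779296875, 251.39999389648438]]
disc ((272.14422607421875, 210.582763671875), (116.85069274902344, 117.4180679321289), 93.58293914794922) [array([573.2,  14.1,   0. ]), array([571.7,  14.1,  20. ]), array([570.2,  14. ,  40. ])]
scene
yel 144 [332.1111  226.85417] ((332.0603332519531, 227.0113067626953), (7.74
[... 241 characters left out ...]
 243.0], [311.0, 243.0], [311.0, 249.0], [303.0, 249.0]]
blue 130 [284.33078 226.66154] ((292.5130615234375, 223.9323272705078), (62.30652618408203, 23.582426071166992), 10.922804832458496) [[259.70001220703125, 229.60000610351562], [264.20001220703125, 206.5], [325.29998779296875, 218.3000030517578], [320.8999938964844, 241.39999389648438]]
disc ((298.1197509765625, 233.62062072753906), (101.56694030761719, 110.7682876586914), 104.14468383789062) [array([570.4,  22.8,   0. ]), array([574.9,  13.8,  20. ]), array([579.5,   4.7,  40. ])]
rail 131 [9.4825977e-01 3.1749547e-01 5.4589398e+02 3.9322811e+01] 18.511528
rail 125 [ 9.4651669e-01  3.2265490e-01  5.5797467e+02 -2.4830193e+01] 18.823559
```

View pics/c0.png

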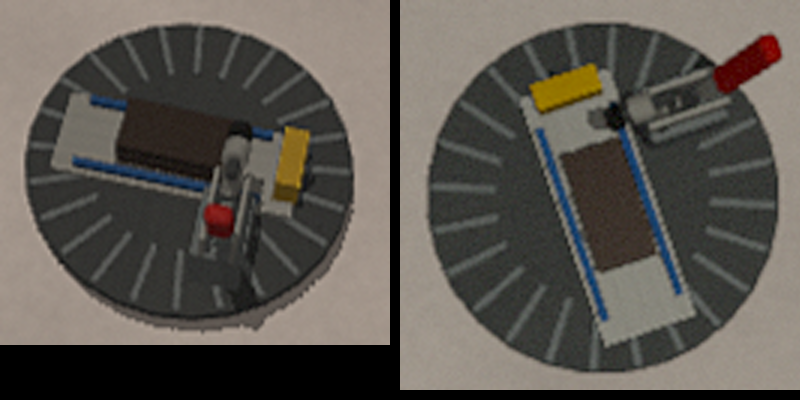

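The crops show the stub lying between the blue rails, the stop at the far end and the clamp open with the red grip leaning out to T -y. T is at about (571,14) with a yaw of about 18.65°. Next I'll check that frame against the stop and grip, and measure the stub.

```bash
cat >> h.py <<'E'
TH=np.radians(18.65);O=np.array([571.,14.])
RT=np.array([[np.cos(TH),-np.sin(TH)],[np.sin(TH),np.cos(TH)]])
def T2W(p): p=np.asarray(p,float);return np.r_[O+RT@p[:2],p[2]]
def W2T(p): return np.r_[RT.T@(np.asarray(p[:2])-O),p[2]]
E
python3 - <<'E'
from h import *
b=cv2.imread('pics/top0.png');a=cv2.imread('pics/scene0.png')
# stop: yellow top at z91 (top view corners)
for q in [[247.9,173],[268.8,165.7],[271.8,174],[250.8,181.4]]: print('stopcorner T',W2T(onz('top',*q,91)).round(1))
print('yellow centroid T', W2T(onz('top',259.9,173.5,89)).round(1), W2T(onz('scene',332.1,226.9,85)).round(1))
for al in [71]:
  for r in(30,77.5,125):
    p=T2W([45,-102-r*np.cos(np.radians(al)),130+r*np.sin(np.radians(al))]);print('grip',r,p.round(1),proj('top',p).round(1),proj('scene',p).round(1))
# stub brown mask
for n,im,bx in(('top',b,(240,185,310,250)),('scene',a,(265,195,325,245))):
    f=im.astype(int);m=((f[...,2]-f[...,0]>6)&(f[...,2]<110)&(f[...,2]>25)&(f[...,2]-f[...,1]<60)).astype(np.uint8)*255
    k=np.zeros_like(m);k[bx[1]:bx[3],bx[0]:bx[2]]=255;m=cv2.morphologyEx(m&k,cv2.MORPH_OPEN,np.ones((3,3)))
    c=max(cv2.findContours(m,0,2)[0],key=cv2.contourArea);r=cv2.minAreaRect(c);print(n,cv2.contourArea(c),r)
    for q in cv2.boxPoints(r):print(q,W2T(onz(n,*q,95)).round(1))
E
```

```text
stopcorner T [102.3  26.8  91. ]
stopcorner T [102.5 -27.5  91. ]
stopcorner T [ 80.6 -27.6  91. ]
stopcorner T [80.4 26.9 91. ]
yellow centroid T [91.8 -0.6 89. ] [91.1  5.3 85. ]
grip 30 [649.4 -77.5 158.4] [311.3 172. ] [307.6 251.4]
grip 77.5 [654.3 -92.2 203.3] [319.5 166.4] [307.3 249.2]
grip 125 [ 659.3 -106.8  248.2] [328.6 160.3] [306.9 246.8]
top 840.0 ((273.5818176269531, 212.79762268066406), (42.54342269897461, 22.010881423950195), 70.82099914550781)
[256.19904 196.32207] [40.9 26.4 95. ]
[276.98822 189.09105] [ 40.9 -27.1  95. ]
[290.9646  229.27318] [-62.6 -26.6  95. ]
[270.1754 236.5042] [-62.4  26.6  95. ]
scene 614.5 ((296.3470764160156, 219.688232421875), (45.0130729675293, 17.46290397644043), 12.528807640075684)
[272.4824 223.3294] [-62.3 -24.9  95. ]
[276.2706  206.28235] [-64.7  27.6  95. ]
[320.21176 216.04706] [55.  24.7 95. ]
[316.42355 233.09412] [ 54.7 -27.   95. ]
```

Emit:
move_arm:
  motion: [1,-31.5,-31.9,0,0,0,0,1,-31.5,-31.9,0,0,0,0,1,-31.5,-31.9,0,0,0,0,1,-31.5,-31.9,0,0,0,0,1,-31.5,-31.9,0,0,0,0,1,-31.5,-31.9,0,0,0,0,1,-31.5,-31.9,0,0,0,0]
  grip_force: 10

```text
clock: 0.98
ee_pos: [387.8, 281.8, 214.2]
tool_rot: [-3.141, -0.0, 2.679]
contact_force: [0.3, -0.3, 0.4]
finger_gap: 30.7
```

Emit:
move_arm:
  motion: [1,-31.5,-31.9,0,0,0,0,1,-31.5,-31.9,0,0,0,0,1,-31.5,-31.9,0,0,0,0,1,-31.5,-31.9,0,0,0,0,1,-31.5,-31.9,0,0,0,0,1,-31.5,-31.9,0,0,0,0,1,-31.5,-31.9,0,0,0,0,1,0,0,0,0,0,0]

```text
clock: 1.98
ee_pos: [485.6, -17.0, 214.1]
tool_rot: [-3.141, -0.001, 2.675]
contact_force: [-0.3, 0.6, 0.1]
finger_gap: 0.4
```

Emit:
move_arm:
  motion: [1,0,0,0,0,0,-9.03,1,0,0,0,0,0,-9.03,1,0,0,0,0,0,-9.03,1,0,0,0,0,0,-9.03,1,0,0,0,0,0,-9.03,1,0,0,0,0,0,0,1,0,0,0,0,0,0]

```text
clock: 2.85
ee_pos: [485.2, -14.3, 214.5]
tool_rot: [3.141, -0.0, -2.818]
contact_force: [0.0, -0.9, 0.1]
finger_gap: 0.6
```

```bash
python3 - <<'E'
from h import *
s=manip.read_state();print(s['clock'],s['tool_rot'],W2T(s['ee_pos']),s['contact_force'],s['finger_gap'],s['joints'])
E
```

```text
2.85 [ 3.14129357e+00 -1.84745925e-04 -2.81787086e+00] [-90.3434172    0.61637124 214.49734221] [ 0.03274418 -0.89382142  0.11800755] 0.5712641389232784 [-1.40235874e-01 -2.50677497e-01  2.00704984e+00  1.88015923e-04
  1.38551937e+00 -2.03478863e+00]
```

Emit:
move_arm:
  motion: [1,0,0,35,0,0,0,1,0,0,35,0,0,0,1,0,0,35,0,0,0,1,0,0,25,0,0,0,1,0,0,12,0,0,0,1,0,0,4,0,0,0,1,0,0,0,0,0,0,1,0,0,0,0,0,0]

```text
clock: 3.85
ee_pos: [486.3, -15.0, 69.9]
tool_rot: [-3.141, 0.002, -2.817]
contact_force: [1.0, -0.7, -0.2]
finger_gap: 0.1
```

Emit:
move_arm:
  motion: [1,-2,0,0,0,0,0,1,-2,0,0,0,0,0,1,-2,0,0,0,0,0,1,-2,0,0,0,0,0,1,-2,0,0,0,0,0,1,-2,0,0,0,0,0,1,-2,0,0,0,0,0,1,-2,0,0,0,0,0]

```text
clock: 4.85
ee_pos: [500.7, -9.8, 68.6]
tool_rot: [3.142, -0.0, -2.816]
contact_force: [-0.5, 0.5, -0.0]
finger_gap: 0.5
```

Emit:
move_arm:
  motion: [1,-1.5,0,0,0,0,0,1,-1.5,0,0,0,0,0,1,-1.5,0,0,0,0,0,1,-1.5,0,0,0,0,0]

```text
clock: 5.35
ee_pos: [506.2, -7.9, 68.6]
tool_rot: [3.142, -0.0, -2.816]
contact_force: [-2.9, -2.4, 1.9]
finger_gap: 0.7
```

```bash
cat >> h.py <<'E'
def st():
    s=manip.read_state();f=s['contact_force'];print(s['clock'],W2T(s['ee_pos']).round(2),'F_T',W2T(np.r_[f[:2]+O,f[2]]).round(2),s['tool_rot'].round(4))
E
python3 -c "
from h import *
st();b=manip.read_camera('top');cv2.imwrite('pics/t1.png',cv2.resize(b[145:275,205:345],None,fx=4,fy=4,interpolation=cv2.INTER_CUBIC))"
```

```text
5.35 [-6.837e+01 -4.000e-02  6.862e+01] F_T [-3.53 -1.31  1.91] [ 3.1416e+00 -3.0000e-04 -2.8164e+00]
```

View pics/t1.png

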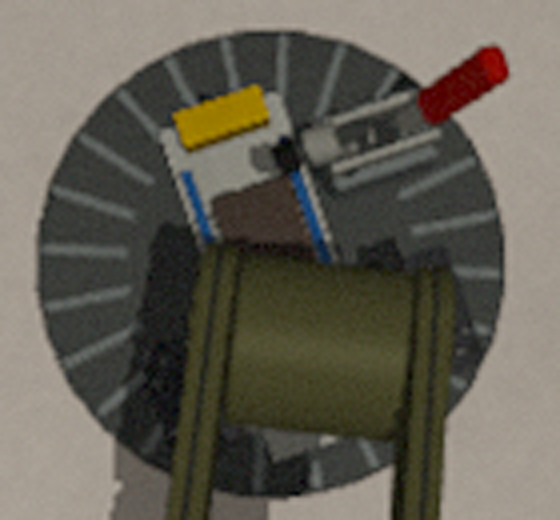

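The top view shows the hand behind the stub (stub front edge still near (255,190), well clear of the yellow stop). The force of about 3.5 N along T-x means the fingers are in contact. I'll slide on.

Emit:
move_arm:
  motion: [1,-2,0,0,0,0,0,1,-2,0,0,0,0,0,1,-2,0,0,0,0,0,1,-2,0,0,0,0,0,1,-2,0,0,0,0,0,1,-2,0,0,0,0,0,1,-2,0,0,0,0,0,1,-2,0,0,0,0,0]

```text
clock: 6.4
ee_pos: [521.5, -2.7, 68.6]
tool_rot: [3.142, -0.0, -2.816]
contact_force: [-2.9, -1.9, 1.4]
finger_gap: 0.3
```

Emit:
move_arm:
  motion: [1,-2,0,0,0,0,0,1,-2,0,0,0,0,0,1,-2,0,0,0,0,0,1,-1.5,0,0,0,0,0,1,-1.5,0,0,0,0,0,1,-1,0,0,0,0,0,1,-1,0,0,0,0,0,1,-1,0,0,0,0,0]

```text
clock: 7.4
ee_pos: [532.9, 1.1, 68.6]
tool_rot: [3.142, 0.0, -2.816]
contact_force: [-2.9, -0.7, 0.8]
finger_gap: 0.7
```

```bash
python3 -c "
from h import *
st();b=manip.read_camera('top');cv2.imwrite('pics/t2.png',cv2.resize(b[160:230,225:325],None,fx=6,fy=6,interpolation=cv2.INTER_CUBIC))"
```

```text
7.4 [-4.026e+01 -1.000e-02  6.862e+01] F_T [-2.95  0.21  0.79] [ 3.1415  0.     -2.8164]
```

View pics/t2.png

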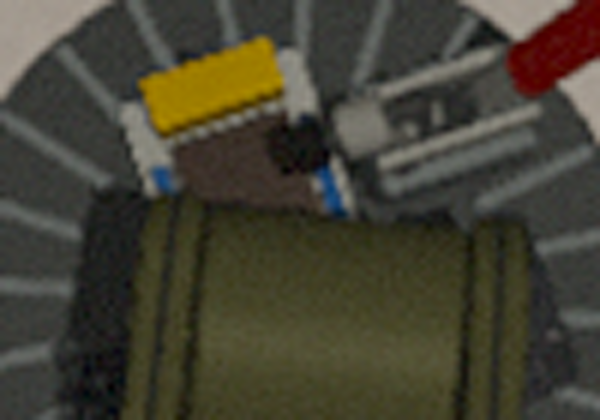

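The picture shows a light strip of bed, about 14 px in this 6x crop, between the stub's front and the stop at (215,130). That is a gap of roughly 6–8 mm. Sliding takes about 3 N, so I'll aim for about 11 N of total push and creep from here.

Emit:
move_arm:
  motion: [1,-0.5,0,0,0,0,0,1,-0.5,0,0,0,0,0,1,-0.5,0,0,0,0,0,1,-0.5,0,0,0,0,0,1,-0.5,0,0,0,0,0,1,-0.5,0,0,0,0,0,1,-0.5,0,0,0,0,0,1,-0.5,0,0,0,0,0]

```text
clock: 8.45
ee_pos: [536.6, 2.4, 68.6]
tool_rot: [-3.142, -0.0, -2.816]
contact_force: [-1.9, -1.6, -0.3]
finger_gap: 0.8
```

Emit:
move_arm:
  motion: [1,-0.4,0,0,0,0,0,1,-0.4,0,0,0,0,0,1,-0.4,0,0,0,0,0]

```text
clock: 8.82
ee_pos: [537.8, 2.7, 68.6]
tool_rot: [3.142, -0.0, -2.816]
contact_force: [-1.9, 0.1, -0.2]
finger_gap: 0.4
```

Emit:
move_arm:
  motion: [1,-0.4,0,0,0,0,0,1,-0.4,0,0,0,0,0,1,-0.4,0,0,0,0,0]

```text
clock: 9.2
ee_pos: [538.9, 3.1, 68.7]
tool_rot: [3.142, 0.0, -2.816]
contact_force: [-1.7, -0.1, -0.6]
finger_gap: 0.3
```

Emit:
move_arm:
  motion: [1,-0.4,0,0,0,0,0,1,-0.4,0,0,0,0,0]

```text
clock: 9.45
ee_pos: [539.7, 3.4, 68.6]
tool_rot: [3.142, 0.0, -2.816]
contact_force: [-1.3, -0.5, -0.4]
finger_gap: 0.5
```

Emit:
move_arm:
  motion: [1,-0.4,0,0,0,0,0,1,-0.4,0,0,0,0,0]

```text
clock: 9.7
ee_pos: [540.4, 3.6, 68.6]
tool_rot: [3.142, 0.0, -2.816]
contact_force: [-2.1, 0.1, -0.7]
finger_gap: 0.4
```

Emit:
move_arm:
  motion: [1,-0.3,0,0,0,0,0,1,-0.3,0,0,0,0,0]

```text
clock: 9.95
ee_pos: [540.5, 3.7, 68.6]
tool_rot: [3.141, -0.001, -2.816]
contact_force: [-5.5, -1.8, 1.1]
finger_gap: 0.5
```

Emit:
move_arm:
  motion: [1,-0.3,0,0,0,0,0,1,-0.3,0,0,0,0,0]

```text
clock: 10.2
ee_pos: [540.5, 3.7, 68.6]
tool_rot: [3.141, -0.003, -2.816]
contact_force: [-7.8, -2.9, 3.5]
finger_gap: 0.6
```

```bash
python3 -c "
from h import *
st();b=manip.read_camera('top');cv2.imwrite('pics/t3.png',cv2.resize(b[160:230,225:325],None,fx=6,fy=6,interpolation=cv2.INTER_CUBIC))"
```

```text
10.2 [-3.223e+01 -3.000e-02  6.864e+01] F_T [-8.37 -0.29  3.47] [ 3.1414e+00 -3.0000e-03 -2.8161e+00]
```

View pics/t3.png

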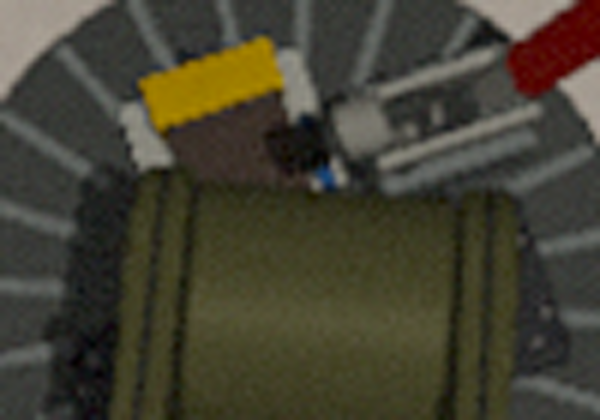

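The stub's front now meets the stop, with no strip of bed left at (215,125). The push has risen to 8.4 N without further travel. I'll add a little and hold.

Emit:
move_arm:
  motion: [1,-0.25,0,0,0,0,0,1,-0.2,0,0,0,0,0,1,0,0,0,0,0,0,1,0,0,0,0,0,0,1,0,0,0,0,0,0]

```text
clock: 10.88
ee_pos: [540.4, 3.7, 68.6]
tool_rot: [3.141, -0.004, -2.816]
contact_force: [-8.3, -2.7, 4.3]
finger_gap: 0.5
```

Emit:
move_arm:
  motion: [1,-0.25,0,0,0,0,0,1,-0.25,0,0,0,0,0,1,0,0,0,0,0,0,1,0,0,0,0,0,0,1,0,0,0,0,0,0]

```text
clock: 11.5
ee_pos: [540.4, 3.7, 68.7]
tool_rot: [3.141, -0.005, -2.816]
contact_force: [-10.3, -4.2, 6.5]
finger_gap: 0.9
```

Emit:
move_arm:
  motion: [1,0,0,-0.4,0,0,0,1,0,0,-0.4,0,0,0,1,0,0,0,0,0,0,1,0,0,0,0,0,0,1,0,0,0,0,0,0]

```text
clock: 12.12
ee_pos: [540.4, 3.7, 68.7]
tool_rot: [3.141, -0.005, -2.816]
contact_force: [-7.2, -2.7, 1.9]
finger_gap: 0.4
```

Emit:
move_arm:
  motion: [1,-0.25,0,-0.1,0,0,0,1,-0.25,0,-0.1,0,0,0,1,-0.1,0,0,0,0,0,1,0,0,0,0,0,0,1,0,0,0,0,0,0,1,0,0,0,0,0,0]

```text
clock: 12.88
ee_pos: [540.4, 3.7, 68.7]
tool_rot: [3.141, -0.007, -2.816]
contact_force: [-9.4, -4.1, 3.0]
finger_gap: 0.1
```

Emit:
move_arm:
  motion: [1,0.7,0,0,0,0,0,1,1,0,0,0,0,0,1,5,0,0,0,0,0,1,10,0,0,0,0,0,1,2,0,-25,0,0,0,1,0,0,-50,0,0,0,1,0,0,-60,0,0,0,1,0,0,-60,0,0,0]

```text
clock: 13.88
ee_pos: [525.0, -1.4, 266.9]
tool_rot: [-3.141, 0.002, -2.816]
contact_force: [1.2, -0.1, 0.2]
finger_gap: 0.5
```

Emit:
move_arm:
  motion: [1,-24,-25,0,0,0,0,1,-24,-25,0,0,0,0,1,-24,-25,0,0,0,0,1,-24,-25,0,0,0,0,1,0,0,0,0,0,0,1,0,0,0,0,0,0]

```text
clock: 14.62
ee_pos: [647.7, -65.4, 264.8]
tool_rot: [3.141, 0.0, -2.816]
contact_force: [0.3, -0.4, -0.2]
finger_gap: 0.3
```

```bash
python3 -c "
from h import *
st();b=manip.read_camera('top');a=manip.read_camera('scene');c=np.zeros((460,800,3),np.uint8);c[:456,:392]=cv2.resize(b[120:272,210:340],None,fx=3,fy=3,interpolation=2)[:, :392] if 0 else cv2.resize(b[120:272,210:340],(392,456),interpolation=2)
c[:456,400:800]=cv2.resize(a[150:290,240:363],(400,456),interpolation=2);cv2.imwrite('pics/t4.png',c)"
```

```text
14.625 [ 47.34 -99.73 264.82] F_T [ 0.12 -0.51 -0.22] [ 3.1414e+00  2.0000e-04 -2.8164e+00]
```

View pics/t4.png

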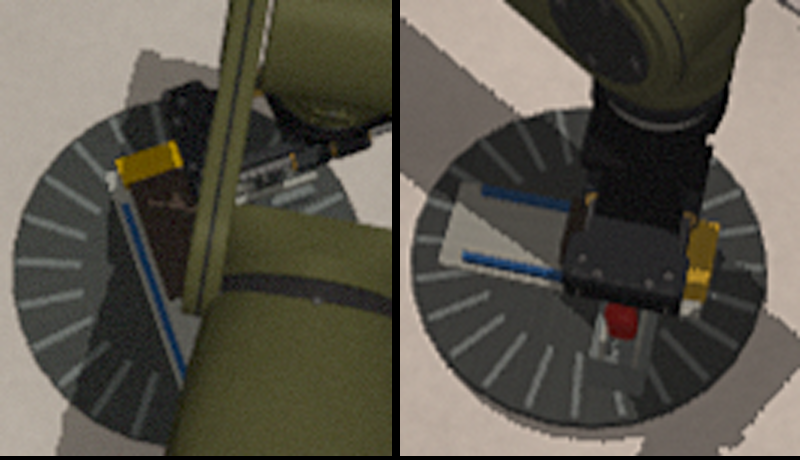

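The stub is still against the stop after the retreat (left panel, stop at (150,162)). The hand is now above the clamp, with the red grip at (620,320) just outboard of it. I'll descend beside the grip and feel for contact.

Emit:
move_arm:
  motion: [1,2.3,0,10,0,0,0,1,0,0,10,0,0,0,1,0,0,8,0,0,0,1,0,-3,0,0,0,0,1,0,-3,0,0,0,0,1,0,-3,0,0,0,0,1,0,-2,0,0,0,0,1,0,0,0,0,0,0]

```text
clock: 15.72
ee_pos: [649.7, -76.9, 236.8]
tool_rot: [-3.141, 0.0, -2.817]
contact_force: [-0.2, 0.6, -0.1]
finger_gap: 0.4
```

Emit:
move_arm:
  motion: [1,0,-2,0,0,0,0,1,0,-2,0,0,0,0,1,0,-2,0,0,0,0,1,0,-2,0,0,0,0]

```text
clock: 16.23
ee_pos: [652.1, -84.4, 236.7]
tool_rot: [-3.142, -0.0, -2.816]
contact_force: [-0.3, 0.2, -0.6]
finger_gap: 0.5
```

```bash
python3 -c "
from h import *
st()"
```

```text
16.225 [  45.4  -119.22  236.67] F_T [-0.2   0.28 -0.57] [-3.1416 -0.     -2.8164]
```

Emit:
move_arm:
  motion: [1,0,-1.5,0,0,0,0,1,0,-1.5,0,0,0,0]

```text
clock: 16.48
ee_pos: [653.1, -87.2, 236.7]
tool_rot: [-3.142, 0.0, -2.816]
contact_force: [0.2, -0.4, -0.3]
finger_gap: 0.5
```

Emit:
move_arm:
  motion: [1,0,-1.5,0,0,0,0,1,0,-1.5,0,0,0,0]

```text
clock: 16.73
ee_pos: [654.0, -90.1, 236.6]
tool_rot: [3.142, -0.0, -2.816]
contact_force: [-0.3, -0.0, 0.1]
finger_gap: 0.5
```

```bash
python3 -c "
from h import *
st()
r=109;d=np.radians
f=lambda a:np.array([-102-r*np.cos(d(a))+8*np.sin(d(a)),130+r*np.sin(d(a))+8*np.cos(d(a))])
for a in range(71,0,-2):
  print(a,round(d(71-a),2),f(a).round(1),(f(a-2)-f(a)).round(2))"
```

```text
16.725 [  45.4  -125.16  236.64] F_T [-0.31  0.09  0.09] [ 3.1416 -0.     -2.8163]
71 0.0 [-129.9  235.7] [-3.67 -1.04]
69 0.03 [-133.6  234.6] [-3.63 -1.17]
67 0.07 [-137.2  233.5] [-3.59 -1.29]
65 0.1 [-140.8  232.2] [-3.54 -1.42]
63 0.14 [-144.4  230.8] [-3.49 -1.54]
61 0.17 [-147.8  229.2] [-3.43 -1.66]
59 0.21 [-151.3  227.6] [-3.37 -1.78]
57 0.24 [-154.7  225.8] [-3.31 -1.9 ]
55 0.28 [-158.   223.9] [-3.24 -2.01]
53 0.31 [-161.2  221.9] [-3.17 -2.12]
51 0.35 [-164.4  219.7] [-3.09 -2.23]
49 0.38 [-167.5  217.5] [-3.01 -2.34]
47 0.42 [-170.5  215.2] [-2.93 -2.44]
45 0.45 [-173.4  212.7] [-2.84 -2.54]
43 0.49 [-176.3  210.2] [-2.75 -2.64]
41 0.52 [-179.   207.5] [-2.66 -2.74]
39 0.56 [-181.7  204.8] [-2.56 -2.83]
37 0.59 [-184.2  202. ] [-2.46 -2.91]
35 0.63 [-186.7  199.1] [-2.36 -3.  ]
33 0.66 [-189.1  196.1] [-2.25 -3.08]
31 0.7 [-191.3  193. ] [-2.14 -3.16]
29 0.73 [-193.5  189.8] [-2.03 -3.23]
27 0.77 [-195.5  186.6] [-1.92 -3.3 ]
25 0.8 [-197.4  183.3] [-1.8  -3.36]
23 0.84 [-199.2  180. ] [-1.68 -3.42]
21 0.87 [-200.9  176.5] [-1.56 -3.48]
19 0.91 [-202.5  173.1] [-1.44 -3.53]
17 0.94 [-203.9  169.5] [-1.32 -3.58]
15 0.98 [-205.2  165.9] [-1.19 -3.62]
13 1.01 [-206.4  162.3] [-1.06 -3.66]
11 1.05 [-207.5  158.7] [-0.94 -3.7 ]
9 1.08 [-208.4  155. ] [-0.81 -3.73]
7 1.12 [-209.2  151.2] [-0.68 -3.75]
5 1.15 [-209.9  147.5] [-0.54 -3.78]
3 1.19 [-210.4  143.7] [-0.41 -3.79]
1 1.22 [-210.8  139.9] [-0.28 -3.8 ]
```

Emit:
move_arm:
  motion: [1,0,-1.5,0,0,0,0,1,0,-1.5,0,0,0,0]

```text
clock: 16.98
ee_pos: [654.8, -92.4, 236.3]
tool_rot: [3.14, -0.0, -2.816]
contact_force: [-0.7, 2.1, -1.5]
finger_gap: 0.6
```

Emit:
move_arm:
  motion: [1,0,-1.5,0,0,0,0,1,0,-1.5,0,0,0,0]

```text
clock: 17.23
ee_pos: [655.8, -95.6, 236.5]
tool_rot: [3.141, -0.0, -2.816]
contact_force: [-0.7, 1.6, -0.6]
finger_gap: 0.3
```

The handle moves at about 2 N, as expected. I'll follow the arc.

Emit:
move_arm:
  motion: [1,0,-3.6,1.2,0,0,0,1,0,-3.6,1.3,0,0,0,1,0,-3.5,1.4,0,0,0,1,0,-3.5,1.5,0,0,0,1,0,-3.4,1.7,0,0,0,1,0,-3.4,1.8,0,0,0,1,0,-3.3,1.9,0,0,0]

```text
clock: 18.1
ee_pos: [663.8, -119.0, 225.8]
tool_rot: [-3.141, 0.0, -2.816]
contact_force: [-0.4, 2.2, -0.4]
finger_gap: 0.7
```

Emit:
move_arm:
  motion: [1,0,-3.2,2,0,0,0,1,0,-3.2,2.1,0,0,0,1,0,-3.1,2.2,0,0,0,1,0,-3,2.3,0,0,0,1,0,-2.9,2.4,0,0,0,1,0,-2.8,2.5,0,0,0,1,0,-2.7,2.6,0,0,0]

```text
clock: 18.98
ee_pos: [670.5, -138.7, 209.7]
tool_rot: [-3.141, 0.0, -2.816]
contact_force: [-0.4, 2.5, -0.1]
finger_gap: 0.3
```

```bash
python3 -c "
from h import *
st()"
```

```text
18.975 [  45.41 -176.52  209.66] F_T [ 0.4   2.48 -0.11] [-3.1414e+00  1.0000e-04 -2.8164e+00]
```

Emit:
move_arm:
  motion: [1,0,-2.6,2.9,0,0,0,1,0,-2.5,2.9,0,0,0,1,0,-2.4,3,0,0,0,1,0,-2.3,3.1,0,0,0,1,0,-2.1,3.2,0,0,0,1,0,-2,3.2,0,0,0]

```text
clock: 19.73
ee_pos: [675.0, -151.9, 191.4]
tool_rot: [-3.141, 0.0, -2.816]
contact_force: [0.4, -0.5, 2.3]
finger_gap: 0.1
```

Emit:
move_arm:
  motion: [1,0,-1,1.7,0,0,0,1,0,-0.9,1.7,0,0,0]

```text
clock: 19.98
ee_pos: [675.6, -153.6, 188.8]
tool_rot: [-3.141, 0.001, -2.816]
contact_force: [-1.3, 0.2, 4.5]
finger_gap: 0.7
```

```bash
python3 -c "
from h import *
st()"
```

```text
19.975 [  45.53 -192.25  188.8 ] F_T [-1.18  0.58  4.54] [-3.1411e+00  5.0000e-04 -2.8163e+00]
```

Emit:
move_arm:
  motion: [1,0,-0.9,1.7,0,0,0,1,0,-0.8,1.7,0,0,0,1,0,-0.8,1.7,0,0,0]

```text
clock: 20.35
ee_pos: [676.5, -156.0, 184.5]
tool_rot: [-3.141, 0.001, -2.816]
contact_force: [-2.6, 1.0, 8.0]
finger_gap: 0.3
```

Emit:
move_arm:
  motion: [1,0,-0.8,1.7,0,0,0,1,0,-0.8,1.7,0,0,0]

```text
clock: 20.6
ee_pos: [677.1, -157.6, 181.7]
tool_rot: [-3.14, 0.001, -2.816]
contact_force: [-3.1, 0.4, 9.6]
finger_gap: 1.0
```

Emit:
move_arm:
  motion: [1,0,-0.7,1.7,0,0,0,1,0,-0.7,1.7,0,0,0]

```text
clock: 20.85
ee_pos: [677.6, -159.0, 178.7]
tool_rot: [-3.14, 0.001, -2.816]
contact_force: [-3.6, 0.1, 9.7]
finger_gap: 0.9
```

Emit:
move_arm:
  motion: [1,0,-0.7,1.7,0,0,0,1,0,-0.7,1.7,0,0,0,1,0,-0.7,1.7,0,0,0]

```text
clock: 21.22
ee_pos: [678.3, -161.3, 173.8]
tool_rot: [-3.139, 0.001, -2.816]
contact_force: [-3.8, -0.5, 9.5]
finger_gap: 0.4
```

Emit:
move_arm:
  motion: [1,0,-0.6,1.7,0,0,0,1,0,-0.6,1.7,0,0,0,1,0,-0.6,1.7,0,0,0]

```text
clock: 21.6
ee_pos: [679.0, -163.3, 168.5]
tool_rot: [-3.139, 0.001, -2.816]
contact_force: [-2.7, -1.3, 9.0]
finger_gap: 0.5
```

Emit:
move_arm:
  motion: [1,0,-0.5,1.5,0,0,0,1,0,-0.5,1.5,0,0,0]

```text
clock: 21.85
ee_pos: [679.4, -164.5, 165.2]
tool_rot: [-3.138, 0.001, -2.816]
contact_force: [-2.2, -1.2, 8.0]
finger_gap: 0.6
```

```bash
python3 -c "
from h import *
st()"
```

```text
21.85 [  45.58 -203.78  165.23] F_T [-2.46 -0.45  8.04] [-3.1384e+00  1.3000e-03 -2.8165e+00]
```

Emit:
move_arm:
  motion: [1,0,-0.4,1.3,0,0,0,1,0,-0.4,1.3,0,0,0]

```text
clock: 22.1
ee_pos: [679.7, -165.4, 162.2]
tool_rot: [-3.138, 0.001, -2.816]
contact_force: [-1.4, -2.4, 6.5]
finger_gap: 0.3
```

Emit:
move_arm:
  motion: [1,0,-0.3,1.2,0,0,0,1,0,-0.3,1.2,0,0,0]

```text
clock: 22.35
ee_pos: [679.9, -166.0, 159.4]
tool_rot: [-3.138, 0.001, -2.817]
contact_force: [-0.4, -2.5, 4.4]
finger_gap: 0.5
```

Emit:
move_arm:
  motion: [1,0,-0.3,1,0,0,0,1,0,-0.3,1,0,0,0]

```text
clock: 22.6
ee_pos: [679.6, -165.3, 155.9]
tool_rot: [-3.141, 0.001, -2.816]
contact_force: [1.8, -0.4, 2.5]
finger_gap: 0.5
```

Emit:
move_arm:
  motion: [1,0,-0.2,0.8,0,0,0,1,0,-0.2,0.8,0,0,0,1,0,0,0,0,0,0]

```text
clock: 22.98
ee_pos: [678.8, -165.0, 153.1]
tool_rot: [3.14, -0.002, -2.816]
contact_force: [-0.6, 0.3, 0.5]
finger_gap: 0.3
```

Emit:
move_arm:
  motion: [1,0,-0.2,0.8,0,0,0,1,0,-0.2,0.8,0,0,0,1,0,0,0,0,0,0]

```text
clock: 23.35
ee_pos: [679.5, -165.9, 152.5]
tool_rot: [3.141, -0.0, -2.816]
contact_force: [-0.5, -0.2, -0.5]
finger_gap: 0.1
```

The force has dropped to zero, so the handle has snapped away. I'll back off and check.

Emit:
move_arm:
  motion: [1,0,0,-10,0,0,0,1,0,0,-40,0,0,0,1,0,0,-50,0,0,0,1,20,-30,-30,0,0,0,1,40,-40,0,0,0,0,1,40,-40,0,0,0,0,1,40,-40,0,0,0,0,1,40,-40,0,0,0,0]

```text
clock: 24.35
ee_pos: [569.0, -405.1, 284.1]
tool_rot: [-3.14, 0.001, -2.816]
contact_force: [0.0, -0.9, -0.1]
finger_gap: 0.7
```

Emit:
move_arm:
  motion: [1,20,-20,0,0,0,0,1,0,0,0,0,0,0,1,0,0,0,0,0,0,1,0,0,0,0,0,0]

```text
clock: 24.85
ee_pos: [558.0, -427.7, 283.1]
tool_rot: [-3.141, 0.0, -2.815]
contact_force: [-0.2, -0.4, 0.2]
finger_gap: 0.1
```

```bash
python3 -c "
from h import *
st();b=manip.read_camera('top');a=manip.read_camera('scene');c=np.zeros((460,800,3),np.uint8);c[:456,:392]=cv2.resize(b[120:272,210:340],(392,456),interpolation=2)
c[:456,400:800]=cv2.resize(a[150:290,240:363],(400,456),interpolation=2);cv2.imwrite('pics/t5.png',c)
for al in(4,11,20):
  p=T2W([45,-102-125*np.cos(np.radians(al)),130+125*np.sin(np.radians(al))]);print(al,proj('top',p).round(1),proj('scene',p).round(1))
for n,im in(('top',b),('scene',a)):
  h=cv2.cvtColor(im,cv2.COLOR_BGR2HSV);m=cv2.inRange(h,(0,170,60),(6,255,255));m[:140]=0;m[300:]=0
  q=np.argwhere(m>0)[:,::-1];print(n,len(q),q.min(0),q.max(0),q.mean(0))"
```

```text
24.85 [-153.6  -414.35  283.1 ] F_T [-0.27 -0.29  0.23] [-3.1414e+00  4.0000e-04 -2.8147e+00]
4 [356.5 157.3] [297.1 300.2]
11 [356.8 156.4] [297.5 297.2]
20 [356.2 155.5] [298.3 292.2]
top 298 [319 155] [357 173] [337.89261745 163.74161074]
scene 321 [295 263] [309 299] [301.7258567  280.53582555]
```

View pics/t5.png

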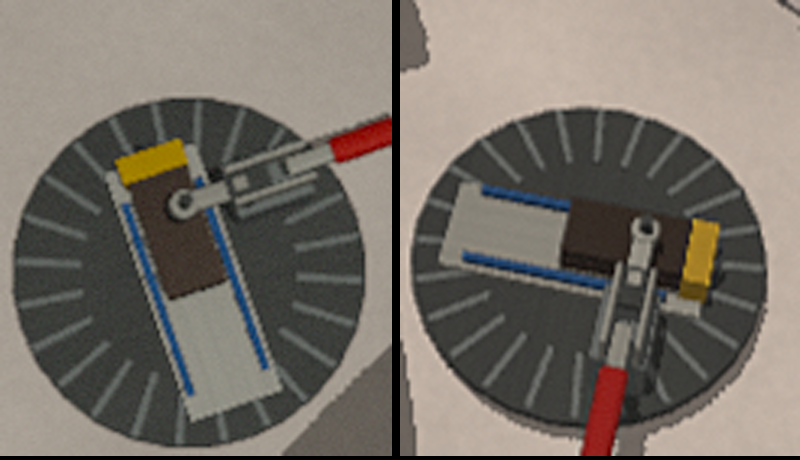

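The handle lies flat: its end reaches row 299 in the scene view, against 300 expected when locked and 297 at over-centre. The spindle is down on the stub, the stub touches the stop, and the arm is clear. I'm handing the job in.

```bash
python3 -c "
from h import *
print(manip.sign_off());st()"
```

```text
the job is handed in; nothing more can be done
None
the job is handed in; nothing more can be done
```

The stub is home against the stop and the toggle clamp is locked on it. I handed the job in at about 25 s, with the arm clear of everything.

- **Seating the stub:** I pushed it about 36 mm along the guide with the shut fingers. I then pressed it on the stop with 8–11 N at the wrist, held for about 2 s. Sliding took about 2–3 N, so I estimate 5–8 N on the stop, but that force was not measured directly.
- **Locking the clamp:** I pushed the handle down along its arc, with a peak of about 10 N at the wrist. Past over-centre the force fell to zero as the handle snapped away from the fingers.

**Last checks:**
- **Stub and spindle:** The final pictures show the stub touching the stop and the spindle down on it.
- **Handle:** Its end is at row 299, against 300 expected when locked and 297 at over-centre. That is only a couple of pixels of margin, but the force drop agrees with it.
- **Not checked:** I could not measure the spindle force. I took no final measurement of the caliper, chock and washers; the arm showed no contact force while passing over that side.
- **Disagreement:** The fingertips met the handle about 8 mm later than I assumed, because they are thinner than I reckoned. It had no effect.

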